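Seat the round-bottom flasks in their heating mantles

ROBOT

A 6-joint arm with a two-finger parallel gripper is mounted at the origin on the work surface. World frame = base frame: x ahead of the robot, y to its left, z up, the work surface at z = 0. Lengths are in m, angles in rad, forces in N, time in s.
With the tool pointing down it reaches from about 0.375 to 0.975 m from the base axis. Payload 3.8 kg.
Tool frame: the origin (TCP) lies at the very end of the fingers, on their centre line; the grasp point (between the pads) lies 19 mm behind it; z points along the fingers, y is the line along which they close (so a half turn about z gives the same grasp; the last joint's range is limited). The gripper opens to 85 mm and grips with 20 to 120 N. Pads are 22 mm wide; open, the fingers measure 114 mm over their backs; the gripper's body (76 mm by 85 mm) begins 54 mm behind the grasp point. The pads swing forward as they close: fully open they stand 13 mm farther back than shut.
Start: joints at [-0.037, 0.264, 1.604, -0, 1.274, -0.037], TCP at [0.675, -0, 0.231] pointing down, gripper open.
Joint ranges: [-2.63, 2.63], [-0.94, 2.18], [0.31, 2.57], [-1.31, 4.45], [0, 2.66], [-2.55, 2.55]. Speed limits (rad/s): [2.57, 2.57, 3.14, 3.14, 3.14, 3.14].

INTERFACE

Orientations are given as a rotation vector (axis times angle).
In Python, from workcell import read_state, read_camera, calibration, finish_job gives the robot as it stands.
- The arm moves only by the tool step_arm, never from a script. Its argument "commands" is a list of rows, each an object of numbers: "fingers": the gripper's target within -1 to 1 (shut at 1, half-way at 0, fully open at -1); "dx", "dy", "dz": the shift along the tool's x, y, z in m; "roll": the turn about the tool's z in degrees. In form: [{"fingers": .., "dx": .., "dy": .., "dz": .., "roll": ..}, ...]. A call has 1 to 8 rows; each row is the pose to reach, as a shift and turn from the pose commanded when the call began, along the tool's axes at that moment; what a row does not reach only later rows make up. A row lasts 1/8 s, in which the tool goes at most 62.5 mm and 10.7 degrees, less where a joint would pass 70% of its speed; a pose out of reach is approached as far as the arm can. A call with a gripper value outside its range is refused whole. The fingers move at their own pace and stop on an object; "squeeze" is the grip in N (left out, the last holds). Time passes only in rows, so rows that repeat a pose let the fingers close. It gives the time, the measured TCP pose, the force, the opening and the grip force at its end, in the units of the state.
- read_state(): the state, without advancing time (a new reading comes with each control period).
- read_camera(name): name is "scene" or "side" or "wrist"; returns (picture, depth): 420x560x3 uint8, blue, green, red; 420x560 float32, m along the optical axis (not along the pixel's ray), 0 where there is no reading.
- calibration(name): a dict with "intrinsics" (3x3 intrinsics, pixels), "world_to_cam" (4x4, takes a point from world to camera coordinates). Camera axes: x right, y up, looking along -z (the intrinsics and any distortion apply to the point x, -y, -z); pixel columns grow to the right and rows downward; lengths in m; the calibration is good to about 2 mm. A picture is of the moment at which its call begins: read the wrist's pose just before it. calibration takes no time and is no camera call; for the wrist camera it gives the pose at the moment of the call.
- finish_job(): hands the job in; it is judged then, once.
The state is a dict: "time": time; "q": joint angles; "joint_vel": joint speeds; "joint_torque": joint torques, N m; "tool_pos": TCP position; "tcp_rot": TCP orientation; "wrist_force": force on the tool from outside, world axes, zero at the start; "torque": the same for the moment, N m; "width": opening from 0.0 (shut) to 1.0 (fully open); "grip_force": force on a finger pad.
Only numpy, scipy, OpenCV 4.12 (cv2) and the standard library are available. Lean on these libraries where they do the work, as an engineer would, in place of code of your own. Each camera call takes 0.05 s, during which the arm holds its last target. There are 200 camera calls.

TASK

Get the three reactions set up for heating: lift each round-bottom flask off its cork ring and lower it gently into the heating mantle whose bowl fits it, so that it sits fully home with its neck upright, and let go. Glass, so do not drop, force or knock over a flask; the two conical flasks, the brown bottle and the tin stay standing where they are.

Things in the scene. Friction and masses are not known exactly. Their poses are not given: they have to be found in the camera images.
- flask_50_bulb (a point): Smallest of three loose clear-glass round-bottom flasks (50 ml, 50 g): a ball 51 mm across with a straight neck 23 mm across, to grip from above. The point is the ball's centre; +z runs up the neck, which reaches from 23 to 64 mm above the point (lip 3 mm wider, 4 mm high). Round, so yaw means nothing. Starts upright on a loose cork ring 20 mm high, point 38 mm above the bench.
- flask_100_bulb (a point): Middle-sized of three loose clear-glass round-bottom flasks (100 ml, 75 g): a ball 64 mm across with a straight neck 23 mm across, to grip from above. The point is the ball's centre; +z runs up the neck, which reaches from 30 to 74 mm above the point (lip 3 mm wider, 4 mm high). Round, so yaw means nothing. Starts upright on a loose cork ring 20 mm high, point 42 mm above the bench.
- flask_250_bulb (a point): Largest of three loose clear-glass round-bottom flasks (250 ml, 130 g): a ball 85 mm across with a straight neck 30 mm across, to grip from above. The point is the ball's centre; +z runs up the neck, which reaches from 40 to 98 mm above the point (lip 3 mm wider, 4 mm high). Round, so yaw means nothing. Starts upright on a loose cork ring 22 mm high, point 52 mm above the bench.
- mantle_50_bowl (a point): Smallest of three fixed heating mantles: white round housing 110 mm across, 80 mm high, with a grey-beige cloth bowl sunk in its top (57 mm across at the rim, 28 mm deep). The point is on the bowl's axis 2 mm above the rim, where the centre of the 51 mm ball lies when fully seated. A ball let in up to 6 mm off centre slides home. +z is up; the knob is on the -x side.
- mantle_100_bowl (a point): Middle-sized of three fixed heating mantles: white round housing 124 mm across, 87 mm high, with a grey-beige cloth bowl sunk in its top (70 mm across at the rim, 35 mm deep). The point is on the bowl's axis 2 mm above the rim, where the centre of the 64 mm ball lies when fully seated. A ball let in up to 6 mm off centre slides home. +z is up; the knob is on the -x side.
- mantle_250_bowl (a point): Largest of three fixed heating mantles: white round housing 144 mm across, 96 mm high, with a grey-beige cloth bowl sunk in its top (91 mm across at the rim, 45 mm deep). The point is on the bowl's axis 2 mm above the rim, where the centre of the 85 mm ball lies when fully seated. A ball let in up to 6 mm off centre slides home. +z is up; the knob is on the -x side.
- conical_small_mid (a point): The smaller of two loose clear-glass conical flasks with a flat foot, a bystander: 64 mm across at the foot, 105 mm high, straight neck 25 mm across (lip 5 mm wider), about 60 g. The point is on its axis, half-way up. It stands on the bare bench with no cork ring and is to stay there.
- conical_large_mid (a point): The larger of two loose clear-glass conical flasks with a flat foot, a bystander: 82 mm across at the foot, 135 mm high, straight neck 33 mm across (lip 5 mm wider), about 120 g. The point is on its axis, half-way up. It stands on the bare bench with no cork ring and is to stay there.
- amber_bottle_mid (a point): Closed brown glass reagent bottle with a black cap, 66 mm across and 145 mm high, a bystander standing on the bench. The point is on its axis, half-way up.
- tin_mid (a point): Closed metal tin with a white label, 68 mm across and 100 mm high, a bystander standing on the bench. The point is on its axis, half-way up.
There are look-alikes about, which are no part of the job. What is shaped like the part that bears flask_50_bulb but red is not meant. Leave any red look-alike of the part that bears flask_250_bulb alone.

How it is judged:
At the end, for the whole second after the job is handed in: Each of the three round-bottom flasks sits in the mantle of its own size: the centre of its ball within 8 mm of the seated point, neck within 25 degrees of upright, released and at rest; the two conical flasks, the brown bottle and the tin stand upright within 25 mm of where they started (distance between flask_50_bulb and mantle_50_bowl below 0.008 m and angle between each of flask_50_bulb, flask_100_bulb, flask_250_bulb's own z axis and vertical below 0.436 rad and linear speed of each of flask_50, flask_100, flask_250 below 0.02 m/s and angular speed of each of flask_50, flask_100, flask_250 below 0.3 rad/s and distance between flask_100_bulb and mantle_100_bowl below 0.008 m and distance between flask_250_bulb and mantle_250_bowl below 0.008 m and distance of each of conical_small_mid, conical_large_mid, amber_bottle_mid, tin_mid from where it was at the start of the episode below 0.025 m and angle between each of conical_small_mid, conical_large_mid, amber_bottle_mid, tin_mid's own z axis and vertical below 0.2 rad); the robot touches nothing.
It fails at once if a conical flask, the brown bottle or the tin is tipped over or shoved more than 40 mm (distance of any of conical_small_mid, conical_large_mid, amber_bottle_mid, tin_mid from where it was at the start of the episode above 0.04 m or angle between any of conical_small_mid, conical_large_mid, amber_bottle_mid, tin_mid's own z axis and vertical above 0.5 rad).
It fails at once if a round-bottom flask is dropped (moves faster than 0.6 m/s while not held, as after a fall of 2 cm) ((linear speed of flask_50 above 0.6 m/s and contact force between flask_50 and the fingers below 0.05 N) or (linear speed of flask_100 above 0.6 m/s and contact force between flask_100 and the fingers below 0.05 N) or (linear speed of flask_250 above 0.6 m/s and contact force between flask_250 and the fingers below 0.05 N)).
It fails at once if a round-bottom flask is pressed hard against a mantle (over 100 N) (contact force between any of flask_50, flask_100, flask_250 and mantle_50 above 100 N or contact force between any of flask_50, flask_100, flask_250 and mantle_100 above 100 N or contact force between any of flask_50, flask_100, flask_250 and mantle_250 above 100 N).
It fails at once if a round-bottom flask is knocked over (angle between any of flask_50_bulb, flask_100_bulb, flask_250_bulb's own z axis and vertical above 1 rad).
It also fails if it takes over 88 s, if anything falls off the work surface, if the arm or the gripper's body presses on something with over 40 N, if the wrist force passes 120 N, or if a joint passes its speed limit or range.

## Working session

There is one attempt and no reset: what is moved stays moved. The work goes in short steps, Python scripts to look and compute and a tool call to move; the robot and the scene stay as the last step left them, time stands still between calls to the robot, and variables do not carry over. Pictures are saved under pics/ and viewed, at most 14 in all, crops included, and the job is handed in when it is done.

Besides the shell and the picture viewer there is one more tool, called as name([rows], argument=value, ...), one row to a line, values as JSON. step_arm: Moves the arm, as the interface text tells. Its arguments: {"type":"object","properties":{"commands":{"type":"array","items":{"type":"object","properties":{"fingers":{"type":"number"},"dx":{"type":"number"},"dy":{"type":"number"},"dz":{"type":"number"},"roll":{"type":"number"}}}},"squeeze":{"type":"number"}},"required":["commands"]}

```bash
mkdir -p pics; cat > h.py <<'E'
import numpy as np, cv2
from workcell import *
def px2w(cal,u,v,z=None,d=None):
    K=np.array(cal["intrinsics"]);T=np.linalg.inv(np.array(cal["world_to_cam"]))
    r=np.linalg.inv(K)@[u,v,1.];r=np.array([r[0],-r[1],-r[2]])
    r=T[:3,:3]@r;o=T[:3,3]
    if d is None: d=(z-o[2])/r[2]
    return o+r*d
def w2px(cal,p):
    c=np.array(cal["world_to_cam"])@np.r_[p,1];k=np.array(cal["intrinsics"])@[c[0],-c[1],-c[2]]
    return k[:2]/k[2]
E
python3 - <<'E'
from h import *
for n in("scene","side","wrist"):
    c=calibration(n);p,d=read_camera(n);cv2.imwrite(f"pics/{n}0.png",p);np.savez(f"{n}0.npz",p=p,d=d,K=c["intrinsics"],T=c["world_to_cam"])
    print(n,np.round(c["intrinsics"],1).tolist(),[k for k in c],np.linalg.inv(c["world_to_cam"])[:3,3].round(3))
print(read_state())
E
```

```text
scene [[395.7, 0.0, 278.0], [0.0, 395.7, 203.4], [0.0, 0.0, 1.0]] ['intrinsics', 'world_to_cam'] [0.884 0.363 1.01 ]
side [[447.2, 0.0, 277.5], [0.0, 447.2, 209.6], [0.0, 0.0, 1.0]] ['intrinsics', 'world_to_cam'] [ 0.181 -0.716  0.999]
wrist [[343.3, 0.0, 281.0], [0.0, 343.3, 208.1], [0.0, 0.0, 1.0]] ['intrinsics', 'world_to_cam'] [0.675 0.075 0.373]
{'time': 0.15, 'q': array([-3.68570008e-02,  2.64591660e-01,  1.60506676e+00, -1.89541458e-05,
        1.27365177e+00, -3.68969642e-02]), 'joint_vel': array([ 0.00061703, -0.00193484, -0.00139104,  0.00049505, -0.00056298,
        0.00079133]), 'joint_torque': array([-4.44535381e-04, -5.15905774e+01, -3.67958951e+01, -2.06692371e-04,
        8.09489022e-03,  2.50629785e-05]), 'tool_pos': array([6.74447503e-01, 4.12419511e-05, 2.30236722e-01]), 'tcp_rot': array([-2.22050940e+00, -2.22061050e+00,  1.85618779e-03]), 'wrist_force': array([ 0.04831678,  0.79269425, -0.03734212]), 'torque': array([ 0.02647666, -0.03182789, -0.00797052]), 'grip_force': 0.0, 'width': 0.997171337458857}
```

View pics/scene0.png

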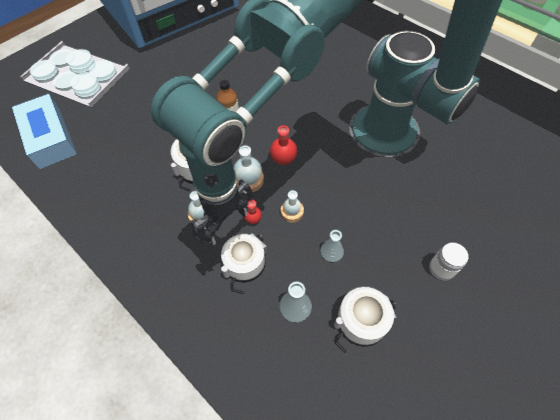

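View pics/side0.png

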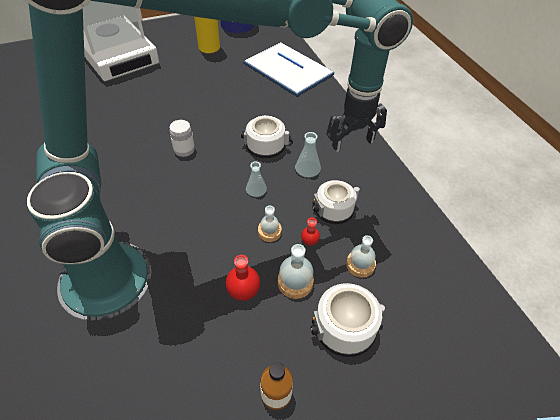

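The scene view shows the three clear flasks at (292,208), (247,170) and (196,208), the mantles at (243,257), (366,315) and (187,157), and two red look-alikes at (284,150) and (253,213). In the side view the clear flasks are at (269,225), (296,272) and (362,257). The mantles there are at (266,133), (336,200) and (348,315), and the red flasks at (243,280) and (311,233).

Now one enlarged crop to check these.

```bash
python3 - <<'E'
from h import *
p=cv2.imread("pics/side0.png")[105:365,150:410]
cv2.imwrite("pics/side_c.png",cv2.resize(p,None,fx=2.3,fy=2.3,interpolation=cv2.INTER_CUBIC))
s=np.load("side0.npz");c=dict(intrinsics=s["K"],world_to_cam=s["T"])
# depth-derived: beige bowls
for n in("side","scene"):
    s=np.load(n+"0.npz");c=dict(intrinsics=s["K"],world_to_cam=s["T"])
    h=cv2.cvtColor(s["p"],cv2.COLOR_BGR2HSV);m=cv2.inRange(h,(8,18,100),(35,80,235))
    m=cv2.morphologyEx(m,cv2.MORPH_OPEN,np.ones((3,3)))
    N,l,st,ce=cv2.connectedComponentsWithStats(m)
    for i in range(1,N):
        if 80<st[i,4]<4000:
            cn=max(cv2.findContours((l==i).astype(np.uint8),0,1)[0],key=cv2.contourArea)
            e=cv2.fitEllipse(cn)
            x,y=map(int,ce[i]); d=s["d"][y,x]
            print(n,st[i].tolist(),np.round(e[0],1),np.round(e[1],1),"centre pt",px2w(c,x,y,d=d).round(3),
             "rim@.088",px2w(c,*e[0],z=.088).round(3),"major mm",round(e[1][1]/c["intrinsics"][0,0]*d*1000))
E
```

```text
side [0, 0, 53, 44, 1222] [18.9 19.3] [39.7 53.9] centre pt [-0.31  2.2  -0.32] rim@.088 [-0.147  1.291  0.088] major mm 316
side [56, 0, 34, 14, 141] [72.2  6.8] [ 8.8 30.7] centre pt [ 0.142 -0.047  0.699] rim@.088 [0.063 1.33  0.088] major mm 42
side [392, 11, 19, 16, 95] [397.4  23.5] [22.7 25.8] centre pt [ 0.687 -0.06   0.605] rim@.088 [1.292 0.746 0.088] major mm 47
side [374, 15, 16, 34, 147] [388.2  31.3] [23.5 34.3] centre pt [ 0.643 -0.06   0.58 ] rim@.088 [1.224 0.704 0.088] major mm 63
side [350, 88, 27, 8, 95] [363.1  91.1] [ 7.1 23.7] centre pt [ 0.652 -0.029  0.427] rim@.088 [0.936 0.38  0.088] major mm 51
side [255, 118, 22, 15, 253] [265.3 124.8] [13.8 21.8] centre pt [0.57  0.358 0.065] rim@.088 [0.56  0.328 0.088] major mm 71
side [50, 152, 38, 10, 152] [ 68.5 154.7] [12.4 34.4] centre pt [0.026 0.101 0.322] rim@.088 [-0.027  0.398  0.088] major mm 74
side [327, 184, 21, 15, 238] [336.8 190.8] [14.1 20.4] centre pt [0.661 0.02  0.061] rim@.088 [ 0.648 -0.005  0.088] major mm 58
side [85, 229, 29, 28, 207] [-41.4 281.3] [ 63.8 307.9] centre pt [ 0.05  -0.086  0.248] rim@.088 [-0.299  0.046  0.088] major mm 632
side [330, 290, 42, 38, 1149] [350.3 308.8] [35.6 41.3] centre pt [ 0.531 -0.323  0.054] rim@.088 [ 0.518 -0.339  0.088] major mm 96
side [262, 395, 28, 12, 174] [275.3 399.6] [12.7 25.1] centre pt [ 0.292 -0.457  0.063] rim@.088 [ 0.29  -0.461  0.088] major mm 50
scene [230, 241, 24, 21, 329] [241.7 250.8] [19.9 22.8] centre pt [ 0.646 -0.012  0.058] rim@.088 [0.654 0.003 0.088] major mm 60
scene [353, 296, 31, 30, 641] [367.9 310.5] [27.9 31.8] centre pt [0.546 0.326 0.051] rim@.088 [0.56  0.328 0.088] major mm 77
```

View pics/side_c.png

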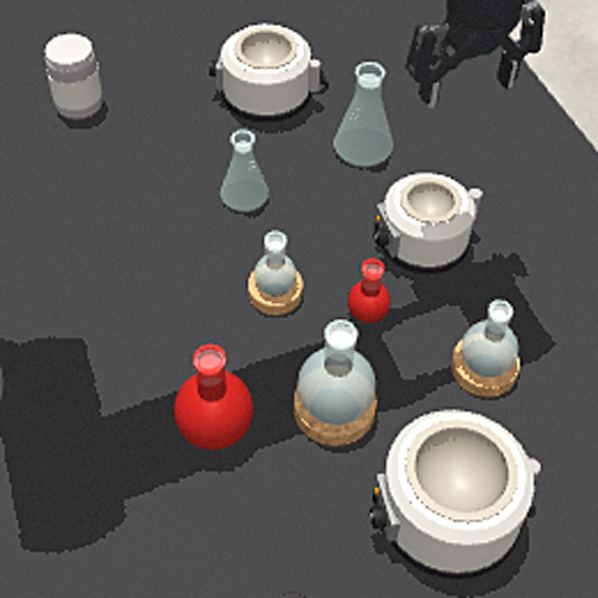

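Candidates in the enlarged crop: the small clear flask on cork is at crop (275,270), the mid one at (490,345) and the large one at (340,390). The red look-alikes, with no cork, are at (370,295) and (213,400), so I'll avoid them. I choose the three clear flasks on cork rings. Next I cast their lip centres onto the known lip heights, and the rims onto the known rim heights, in both views.

```bash
python3 - <<'E'
from h import *
C={n:calibration(n) for n in("side","scene")}
q=dict(f50=(.102,(269.6,209.3),(292,194)),f100=(.116,(367.4,239.3),(196,197)),f250=(.150,(298.3,249.3),(245,152)),
red50=(.100,(311.7,221.5),(252,204)),red250=(.140,(240.9,260.2),(283,132)),c_s=(.105,(255.7,165.4),(336,235)),c_l=(.135,(310.9,136.7),(296,288)),
m50=(.080,(336.8,190.8),(241.7,250.8)),m100=(.087,(265.3,124.8),(367.9,310.5)),m250=(.096,(350.3,308.8),None),
tin=(.1,(180.5,125),(453,251)),amber=(.145,(277,370),(225,86)))
for k,(z,a,b) in q.items():
    A=px2w(C["side"],*a,z=z);print(k,A.round(3),px2w(C["scene"],*b,z=z).round(3) if b else"",round(float(np.hypot(*A[:2])),3))
# housing silhouettes top: depth points near rim height
s=np.load("side0.npz");d=s["d"];v,u=np.nonzero(d>0)
P=px2w
K=s["K"];T=np.linalg.inv(s["T"]);r=np.linalg.inv(K)@np.array([u,v,np.ones_like(u)]);r[1:]*=-1
W=(T[:3,:3]@(r*d[v,u])).T+T[:3,3]
for n,cx,cy,z,ro in(("50",.652,0,.08,.055),("100",.56,.328,.087,.062),("250",.515,-.335,.096,.072)):
    m=(np.hypot(W[:,0]-cx,W[:,1]-cy)<ro+.02)&(abs(W[:,2]-z)<.005)
    (c,rr)=cv2.minEnclosingCircle(W[m,:2].astype(np.float32));print(n,m.sum(),np.round(c,3),round(rr,3),W[m].mean(0).round(3))
E
```

```text
f50 [ 0.447 -0.013  0.102] [ 0.447 -0.012  0.102] 0.447
f100 [ 0.633 -0.198  0.116] [ 0.635 -0.189  0.116] 0.663
f250 [ 0.452 -0.187  0.15 ] [ 0.456 -0.179  0.15 ] 0.489
red50 [ 0.534 -0.088  0.1  ] [ 0.543 -0.07   0.1  ] 0.541
red250 [ 0.321 -0.162  0.14 ] [ 0.326 -0.156  0.14 ] 0.359
c_s [0.466 0.15  0.105] [0.465 0.154 0.105] 0.489
c_l [0.647 0.178 0.135] [0.646 0.179 0.135] 0.671
m50 [0.652 0.001 0.08 ] [ 0.652 -0.     0.08 ] 0.652
m100 [0.561 0.329 0.087] [0.559 0.328 0.087] 0.65
m250 [ 0.515 -0.342  0.096]  0.618
tin [0.308 0.403 0.1  ] [0.3   0.394 0.1  ] 0.508
amber [ 0.306 -0.428  0.145] [ 0.314 -0.414  0.145] 0.526
50 462 [ 0.649 -0.002] 0.05 [ 0.649 -0.005  0.079]
100 391 [0.559 0.324] 0.057 [0.557 0.321 0.086]
250 1240 [ 0.514 -0.342] 0.068 [ 0.513 -0.345  0.095]
```

Both views agree. The positions are f50 (.447,-.013), f100 (.634,-.195), f250 (.454,-.184), m50 (.652,0), m100 (.560,.328) and m250 (.515,-.342). The tool axes are x = world y, y = world x and z = down. I'll start with the 50 ml flask.

step_arm([
  {"fingers": -1, "dx": -0.003, "dy": -0.05, "dz": 0.0},
  {"fingers": -1, "dx": -0.006, "dy": -0.1, "dz": 0.01},
  {"fingers": -1, "dx": -0.01, "dy": -0.15, "dz": 0.02},
  {"fingers": -1, "dx": -0.013, "dy": -0.2, "dz": 0.03},
  {"fingers": -1, "dx": -0.013, "dy": -0.228, "dz": 0.03},
  {"fingers": -1, "dx": -0.013, "dy": -0.228, "dz": 0.03},
  {"fingers": -1, "dx": -0.013, "dy": -0.228, "dz": 0.03},
], squeeze=25)

```text
invalid input
```

```bash
cat > look.py <<'E'
import sys
from h import *
n,name=sys.argv[1:3];s=read_state();c=calibration(n);p,d=read_camera(n);cv2.imwrite(f"pics/{name}.png",p)
np.savez(name+".npz",p=p,d=d,K=c["intrinsics"],T=c["world_to_cam"])
print(s["time"],s["tool_pos"].round(4),s["tcp_rot"].round(3),s["width"],s["grip_force"])
for a in sys.argv[3:]:
    P=np.array(list(map(float,a.split(","))));print(a,w2px(c,P).round(1))
E
python3 look.py wrist w1 .447,-.013,.102
```

```text
0.15 [0.6744 0.     0.2302] [-2.221e+00 -2.221e+00  2.000e-03] 0.997171337458857 0.0
.447,-.013,.102 [  7.7 212.7]
```

View pics/w1.png

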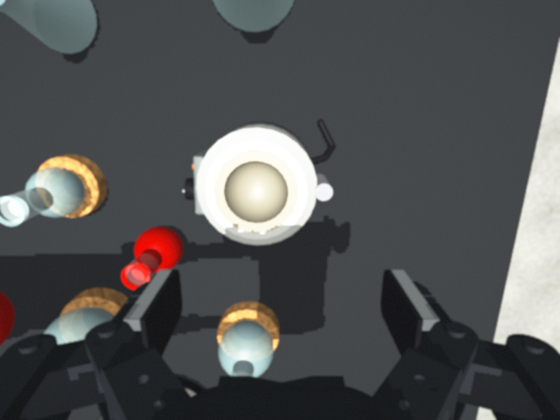

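The move was refused, probably because the rows lack "roll". The picture shows the m50 bowl at (256,191) and the f50 lip at (12,210), against a predicted (8,213).

step_arm([
  {"fingers": -1, "dx": -0.003, "dy": -0.05, "dz": 0.0, "roll": 0},
  {"fingers": -1, "dx": -0.006, "dy": -0.1, "dz": 0.01, "roll": 0},
  {"fingers": -1, "dx": -0.01, "dy": -0.15, "dz": 0.02, "roll": 0},
  {"fingers": -1, "dx": -0.013, "dy": -0.2, "dz": 0.03, "roll": 0},
  {"fingers": -1, "dx": -0.013, "dy": -0.228, "dz": 0.03, "roll": 0},
  {"fingers": -1, "dx": -0.013, "dy": -0.228, "dz": 0.03, "roll": 0},
  {"fingers": -1, "dx": -0.013, "dy": -0.228, "dz": 0.03, "roll": 0},
], squeeze=25)

```text
time: 1.08
tool_pos: [0.4481, -0.013, 0.2019]
tcp_rot: [2.22, 2.22, 0.002]
wrist_force: [0.1, 0.3, -0.8]
width: 1.002
grip_force: 0.0
```

```bash
python3 look.py wrist w2 .447,-.013,.102; python3 -c "
from h import *
s=np.load('w1.npz');c=dict(intrinsics=s['K'],world_to_cam=s['T'])
print(px2w(c,12,210,z=.102),px2w(c,256,191,z=.08))"
```

```text
1.075 [ 0.4481 -0.013   0.2019] [2.22e+00 2.22e+00 2.00e-03] 1.0016567339667706 0.0
.447,-.013,.102 [278.8 207.9]
[ 0.45114199 -0.01065034  0.102     ] [6.52435992e-01 6.78372538e-05 8.00000000e-02]
```

View pics/w2.png

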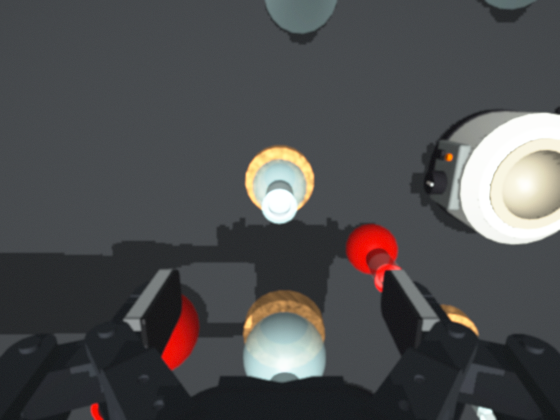

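The lip is at (280,206), against a predicted (279,208), so the estimate is good to about 1.5 mm. Descending to grip.

step_arm([
  {"fingers": -1, "dx": 0.001, "dy": 0, "dz": 0.04, "roll": 0},
  {"fingers": -1, "dx": 0.001, "dy": 0, "dz": 0.08, "roll": 0},
  {"fingers": -1, "dx": 0.001, "dy": 0, "dz": 0.115, "roll": 0},
  {"fingers": -1, "dx": 0.001, "dy": 0, "dz": 0.136, "roll": 0},
  {"fingers": -1, "dx": 0.001, "dy": 0, "dz": 0.136, "roll": 0},
  {"fingers": 0, "dx": 0.001, "dy": 0, "dz": 0.136, "roll": 0},
  {"fingers": 0.3, "dx": 0.001, "dy": 0, "dz": 0.136, "roll": 0},
  {"fingers": 1, "dx": 0.001, "dy": 0, "dz": 0.136, "roll": 0},
], squeeze=25)

```text
time: 2.12
tool_pos: [0.448, -0.0121, 0.0663]
tcp_rot: [2.22, 2.22, 0.002]
wrist_force: [0.2, 0.1, 0.1]
width: 0.377
grip_force: 0.0
```

step_arm([
  {"fingers": 1, "dx": 0, "dy": 0, "dz": 0, "roll": 0},
  {"fingers": 1, "dx": 0, "dy": 0, "dz": 0, "roll": 0},
  {"fingers": 1, "dx": 0, "dy": 0, "dz": 0, "roll": 0},
  {"fingers": 1, "dx": 0, "dy": 0, "dz": 0, "roll": 0},
])

```text
time: 2.62
tool_pos: [0.4476, -0.0121, 0.0658]
tcp_rot: [2.221, 2.221, 0.001]
wrist_force: [1.2, 0.4, 4.0]
width: 0.263
grip_force: 27.1
```

Gripped, with a width of 22 mm. Lifting and moving over m50.

step_arm([
  {"fingers": 1, "dx": 0, "dy": 0, "dz": -0.01, "roll": 0},
  {"fingers": 1, "dx": 0, "dy": 0, "dz": -0.035, "roll": 0},
  {"fingers": 1, "dx": 0, "dy": 0, "dz": -0.065, "roll": 0},
  {"fingers": 1, "dx": 0, "dy": 0, "dz": -0.095, "roll": 0},
  {"fingers": 1, "dx": 0, "dy": 0.01, "dz": -0.12, "roll": 0},
  {"fingers": 1, "dx": 0.002, "dy": 0.035, "dz": -0.134, "roll": 0},
  {"fingers": 1, "dx": 0.004, "dy": 0.065, "dz": -0.134, "roll": 0},
  {"fingers": 1, "dx": 0.006, "dy": 0.095, "dz": -0.134, "roll": 0},
])

```text
time: 3.62
tool_pos: [0.5424, -0.0059, 0.1996]
tcp_rot: [-2.221, -2.221, 0.001]
wrist_force: [0.1, 0.1, 0.2]
width: 0.26
grip_force: 26.9
```

step_arm([
  {"fingers": 1, "dx": 0.002, "dy": 0.03, "dz": 0, "roll": 0},
  {"fingers": 1, "dx": 0.004, "dy": 0.06, "dz": 0, "roll": 0},
  {"fingers": 1, "dx": 0.006, "dy": 0.09, "dz": 0, "roll": 0},
  {"fingers": 1, "dx": 0.006, "dy": 0.105, "dz": 0, "roll": 0},
  {"fingers": 1, "dx": 0.006, "dy": 0.109, "dz": 0, "roll": 0},
  {"fingers": 1, "dx": 0.006, "dy": 0.109, "dz": 0, "roll": 0},
  {"fingers": 1, "dx": 0.006, "dy": 0.109, "dz": 0, "roll": 0},
])

```text
time: 4.5
tool_pos: [0.6501, -0.0001, 0.1993]
tcp_rot: [-2.221, -2.221, 0.001]
wrist_force: [0.1, 0.2, -0.9]
width: 0.264
grip_force: 26.9
```

```bash
python3 look.py wrist w3 .652,0,.08; python3 look.py side s3 .652,0,.198
```

```text
4.5 [ 6.501e-01 -1.000e-04  1.993e-01] [-2.221e+00 -2.221e+00  1.000e-03] 0.26414236861682044 26.9131001830101
.652,0,.08 [283.1 200.7]
4.55 [ 6.502e-01 -1.000e-04  1.994e-01] [-2.221 -2.221  0.   ] 0.2616810080284113 26.91366344690323
.652,0,.198 [342.4 160.3]
```

View pics/w3.png

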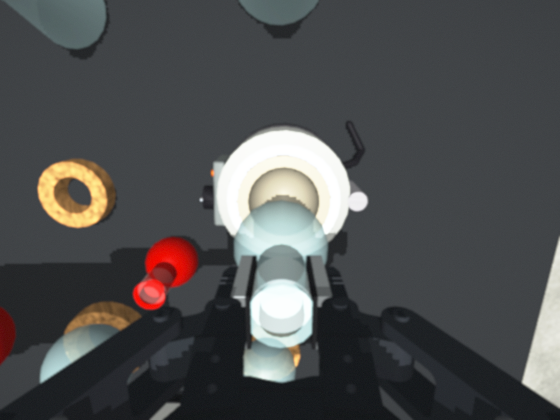

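The flask hangs upright, and the bowl centre is at (283,198), against a predicted (283,201). Lowering gently with a shift of +2 mm in x and +1 mm in y.

step_arm([
  {"fingers": 1, "dx": 0.001, "dy": 0.002, "dz": 0.02, "roll": 0},
  {"fingers": 1, "dx": 0.001, "dy": 0.002, "dz": 0.04, "roll": 0},
  {"fingers": 1, "dx": 0.001, "dy": 0.002, "dz": 0.055, "roll": 0},
  {"fingers": 1, "dx": 0.001, "dy": 0.002, "dz": 0.066, "roll": 0},
  {"fingers": 1, "dx": 0.001, "dy": 0.002, "dz": 0.074, "roll": 0},
  {"fingers": 1, "dx": 0.001, "dy": 0.002, "dz": 0.08, "roll": 0},
  {"fingers": 1, "dx": 0.001, "dy": 0.002, "dz": 0.084, "roll": 0},
  {"fingers": 1, "dx": 0.001, "dy": 0.002, "dz": 0.085, "roll": 0},
])

```text
time: 5.6
tool_pos: [0.6531, 0.001, 0.1143]
tcp_rot: [2.221, 2.221, 0.0]
wrist_force: [-0.4, -0.7, -1.7]
width: 0.26
grip_force: 26.9
```

step_arm([
  {"fingers": 1, "dx": 0, "dy": 0, "dz": 0.001, "roll": 0},
  {"fingers": 1, "dx": 0, "dy": 0, "dz": 0.002, "roll": 0},
  {"fingers": 1, "dx": 0, "dy": 0, "dz": 0.002, "roll": 0},
])

```text
time: 5.98
tool_pos: [0.6534, 0.0008, 0.1134]
tcp_rot: [2.221, 2.221, 0.001]
wrist_force: [-1.9, -0.8, 5.2]
width: 0.262
grip_force: 27.5
```

step_arm([
  {"fingers": 1, "dx": -0.0005, "dy": -0.001, "dz": 0, "roll": 0},
  {"fingers": 1, "dx": -0.001, "dy": -0.002, "dz": 0.001, "roll": 0},
  {"fingers": 1, "dx": -0.001, "dy": -0.002, "dz": 0.002, "roll": 0},
  {"fingers": 1, "dx": -0.001, "dy": -0.002, "dz": 0.002, "roll": 0},
])

```text
time: 6.48
tool_pos: [0.652, -0.0006, 0.1114]
tcp_rot: [2.22, 2.22, 0.002]
wrist_force: [1.1, -2.8, 5.5]
width: 0.266
grip_force: 27.7
```

step_arm([
  {"fingers": 1, "dx": -0.001, "dy": 0, "dz": 0.0005, "roll": 0},
  {"fingers": 1, "dx": -0.001, "dy": 0, "dz": 0.0005, "roll": 0},
  {"fingers": 0.35, "dx": -0.001, "dy": 0, "dz": 0.0005, "roll": 0},
  {"fingers": 0.2, "dx": -0.001, "dy": 0, "dz": 0.0005, "roll": 0},
  {"fingers": -0.2, "dx": -0.001, "dy": 0, "dz": 0.0005, "roll": 0},
  {"fingers": -0.6, "dx": -0.001, "dy": 0, "dz": 0.0005, "roll": 0},
  {"fingers": -1, "dx": -0.001, "dy": 0, "dz": 0.0005, "roll": 0},
  {"fingers": -1, "dx": -0.001, "dy": 0, "dz": 0.0005, "roll": 0},
])

```text
time: 7.48
tool_pos: [0.651, -0.001, 0.1098]
tcp_rot: [2.221, 2.221, 0.0]
wrist_force: [-0.3, 0.1, 0.1]
width: 1.002
grip_force: 0.0
```

step_arm([
  {"fingers": -1, "dx": 0, "dy": 0, "dz": -0.02, "roll": 0},
  {"fingers": -1, "dx": 0, "dy": 0, "dz": -0.05, "roll": 0},
  {"fingers": -1, "dx": 0, "dy": 0, "dz": -0.09, "roll": 0},
  {"fingers": -1, "dx": 0, "dy": 0, "dz": -0.13, "roll": 0},
  {"fingers": -1, "dx": -0.04, "dy": 0, "dz": -0.13, "roll": 0},
  {"fingers": -1, "dx": -0.09, "dy": -0.01, "dz": -0.13, "roll": 0},
  {"fingers": -1, "dx": -0.14, "dy": -0.018, "dz": -0.11, "roll": 0},
  {"fingers": -1, "dx": -0.19, "dy": -0.018, "dz": -0.105, "roll": 0},
])

```text
time: 8.48
tool_pos: [0.6321, -0.1923, 0.2154]
tcp_rot: [-2.221, -2.222, 0.0]
wrist_force: [0.0, 0.4, 0.6]
width: 1.003
grip_force: 0.0
```

step_arm([
  {"fingers": -1, "dx": -0.003, "dy": 0, "dz": 0, "roll": 0},
  {"fingers": -1, "dx": -0.003, "dy": 0, "dz": 0, "roll": 0},
])

```text
time: 8.72
tool_pos: [0.6334, -0.1941, 0.2161]
tcp_rot: [2.222, 2.22, 0.002]
wrist_force: [0.7, -0.3, 0.2]
width: 0.997
grip_force: 0.0
```

```bash
python3 look.py wrist w4 .634,-.195,.116 .652,0,.082 .652,0,.146; python3 look.py side s4 .652,0,.146 .652,0,.082
```

```text
8.725 [ 0.6334 -0.1941  0.2161] [2.222e+00 2.220e+00 2.000e-03] 0.9969466277401928 0.0
.634,-.195,.116 [281.2 209. ]
.652,0,.082 [307.8 -84.2]
.652,0,.146 [ 317.8 -151.6]
8.775 [ 0.6335 -0.1934  0.216 ] [2.221e+00 2.221e+00 2.000e-03] 0.9978597595413078 0.0
.652,0,.146 [339.9 174.5]
.652,0,.082 [337.1 190.7]
```

View pics/w4.png

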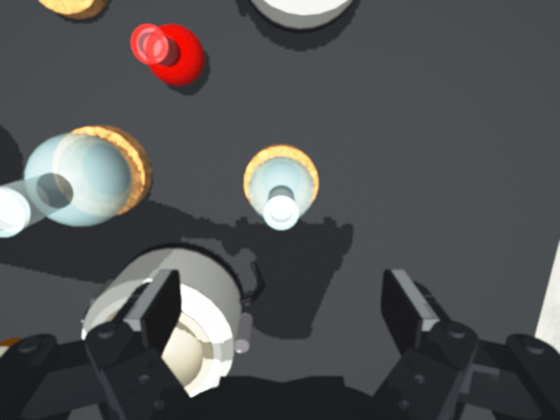

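The f100 lip is at (281,210), against a predicted (281,209). Descending and gripping.

step_arm([
  {"fingers": -1, "dx": -0.001, "dy": 0.001, "dz": 0.04, "roll": 0},
  {"fingers": -1, "dx": -0.001, "dy": 0.001, "dz": 0.08, "roll": 0},
  {"fingers": -1, "dx": -0.001, "dy": 0.001, "dz": 0.115, "roll": 0},
  {"fingers": -1, "dx": -0.001, "dy": 0.001, "dz": 0.138, "roll": 0},
  {"fingers": -1, "dx": -0.001, "dy": 0.001, "dz": 0.138, "roll": 0},
  {"fingers": 0, "dx": -0.001, "dy": 0.001, "dz": 0.138, "roll": 0},
  {"fingers": 0.3, "dx": -0.001, "dy": 0.001, "dz": 0.138, "roll": 0},
  {"fingers": 1, "dx": -0.001, "dy": 0.001, "dz": 0.138, "roll": 0},
], squeeze=27)

```text
time: 9.82
tool_pos: [0.6349, -0.1952, 0.0783]
tcp_rot: [2.22, 2.22, 0.002]
wrist_force: [-0.2, -0.5, 0.5]
width: 0.377
grip_force: 0.0
```

step_arm([
  {"fingers": 1, "dx": 0, "dy": 0, "dz": 0, "roll": 0},
  {"fingers": 1, "dx": 0, "dy": 0, "dz": 0, "roll": 0},
  {"fingers": 1, "dx": 0, "dy": 0, "dz": 0, "roll": 0},
  {"fingers": 1, "dx": 0, "dy": 0, "dz": 0, "roll": 0},
])

```text
time: 10.32
tool_pos: [0.6346, -0.1952, 0.0775]
tcp_rot: [2.221, 2.221, 0.001]
wrist_force: [-0.1, -0.4, 4.1]
width: 0.261
grip_force: 28.6
```

```bash
python3 -c "
import cv2
cv2.imwrite('pics/s4c.png',cv2.resize(cv2.imread('pics/s4.png')[90:290,230:430],None,fx=3,fy=3,interpolation=2))"
```

```text
(no output)
```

View pics/s4c.png

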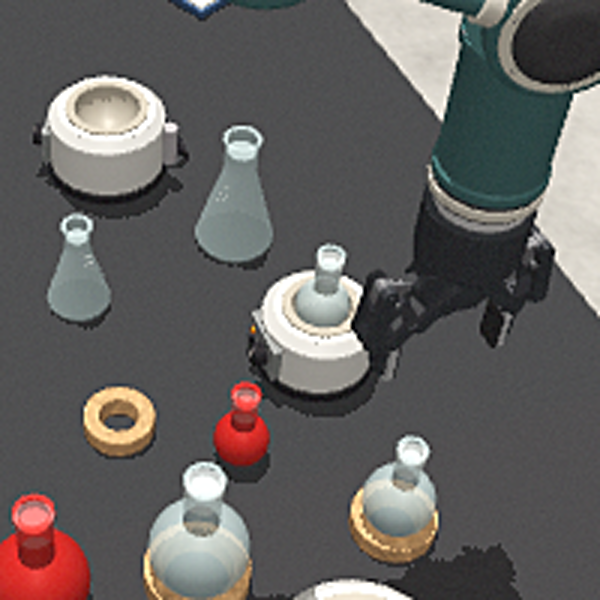

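The f50 lip is at full-frame (340,174), against a predicted seated (340,174.5), so it is fully home. f100 is gripped; lifting it high and carrying it to m100.

step_arm([
  {"fingers": 1, "dx": 0, "dy": 0, "dz": -0.01, "roll": 0},
  {"fingers": 1, "dx": 0, "dy": 0, "dz": -0.035, "roll": 0},
  {"fingers": 1, "dx": 0, "dy": 0, "dz": -0.065, "roll": 0},
  {"fingers": 1, "dx": 0, "dy": 0, "dz": -0.1, "roll": 0},
  {"fingers": 1, "dx": 0, "dy": 0, "dz": -0.135, "roll": 0},
  {"fingers": 1, "dx": 0.01, "dy": 0, "dz": -0.16, "roll": 0},
  {"fingers": 1, "dx": 0.035, "dy": -0.004, "dz": -0.167, "roll": 0},
  {"fingers": 1, "dx": 0.07, "dy": -0.01, "dz": -0.167, "roll": 0},
])

```text
time: 11.32
tool_pos: [0.6233, -0.1238, 0.2435]
tcp_rot: [-2.222, -2.22, 0.0]
wrist_force: [1.0, 0.3, -0.1]
width: 0.261
grip_force: 28.2
```

step_arm([
  {"fingers": 1, "dx": 0.04, "dy": -0.006, "dz": 0, "roll": 0},
  {"fingers": 1, "dx": 0.08, "dy": -0.012, "dz": 0, "roll": 0},
  {"fingers": 1, "dx": 0.12, "dy": -0.017, "dz": 0, "roll": 0},
  {"fingers": 1, "dx": 0.16, "dy": -0.023, "dz": 0, "roll": 0},
  {"fingers": 1, "dx": 0.2, "dy": -0.028, "dz": 0, "roll": 0},
  {"fingers": 1, "dx": 0.24, "dy": -0.034, "dz": 0, "roll": 0},
  {"fingers": 1, "dx": 0.28, "dy": -0.04, "dz": 0, "roll": 0},
  {"fingers": 1, "dx": 0.32, "dy": -0.046, "dz": 0, "roll": 0},
])

```text
time: 12.32
tool_pos: [0.5755, 0.197, 0.2418]
tcp_rot: [-2.219, -2.221, 0.005]
wrist_force: [0.4, 0.7, -0.2]
width: 0.262
grip_force: 28.2
```

step_arm([
  {"fingers": 1, "dx": 0.04, "dy": -0.006, "dz": 0, "roll": 0},
  {"fingers": 1, "dx": 0.08, "dy": -0.012, "dz": 0, "roll": 0},
  {"fingers": 1, "dx": 0.11, "dy": -0.017, "dz": 0, "roll": 0},
  {"fingers": 1, "dx": 0.128, "dy": -0.019, "dz": 0, "roll": 0},
  {"fingers": 1, "dx": 0.133, "dy": -0.019, "dz": 0, "roll": 0},
  {"fingers": 1, "dx": 0.133, "dy": -0.019, "dz": 0, "roll": 0},
  {"fingers": 1, "dx": 0.133, "dy": -0.019, "dz": 0, "roll": 0},
])

```text
time: 13.2
tool_pos: [0.5592, 0.3269, 0.2437]
tcp_rot: [2.222, 2.22, -0.001]
wrist_force: [-0.0, -0.7, -1.1]
width: 0.258
grip_force: 28.2
```

```bash
python3 look.py wrist w5 .56,.328,.087
```

```text
13.2 [0.5592 0.3269 0.2437] [ 2.222e+00  2.220e+00 -1.000e-03] 0.25793866159026685 28.16655993461609
.56,.328,.087 [281.5 188. ]
```

View pics/w5.png

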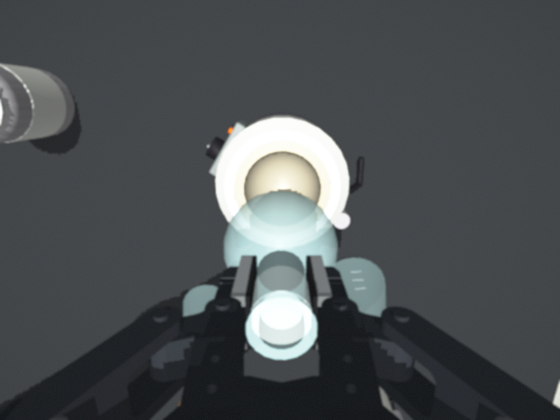

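The bowl centre is at about (282,187), against a predicted (281.5,188). Lowering.

step_arm([
  {"fingers": 1, "dx": 0.001, "dy": 0.0, "dz": 0.025, "roll": 0},
  {"fingers": 1, "dx": 0.001, "dy": 0.0, "dz": 0.05, "roll": 0},
  {"fingers": 1, "dx": 0.001, "dy": 0.0, "dz": 0.075, "roll": 0},
  {"fingers": 1, "dx": 0.001, "dy": 0.0, "dz": 0.09, "roll": 0},
  {"fingers": 1, "dx": 0.001, "dy": 0.0, "dz": 0.1, "roll": 0},
  {"fingers": 1, "dx": 0.001, "dy": 0.0, "dz": 0.108, "roll": 0},
  {"fingers": 1, "dx": 0.001, "dy": 0.0, "dz": 0.113, "roll": 0},
  {"fingers": 1, "dx": 0.001, "dy": 0.0, "dz": 0.115, "roll": 0},
])

```text
time: 14.25
tool_pos: [0.5591, 0.3291, 0.1289]
tcp_rot: [2.221, 2.221, 0.001]
wrist_force: [-0.3, -0.8, -0.6]
width: 0.262
grip_force: 28.2
```

step_arm([
  {"fingers": 1, "dx": 0, "dy": 0, "dz": 0.001, "roll": 0},
  {"fingers": 1, "dx": 0, "dy": 0, "dz": 0.002, "roll": 0},
  {"fingers": 1, "dx": 0, "dy": 0, "dz": 0.002, "roll": 0},
])

```text
time: 14.62
tool_pos: [0.5591, 0.3291, 0.1269]
tcp_rot: [2.221, 2.221, 0.0]
wrist_force: [-0.6, 0.3, -0.0]
width: 0.26
grip_force: 28.2
```

step_arm([
  {"fingers": 1, "dx": 0, "dy": 0, "dz": 0.001, "roll": 0},
  {"fingers": 1, "dx": 0, "dy": 0, "dz": 0.002, "roll": 0},
  {"fingers": 1, "dx": 0, "dy": 0, "dz": 0.002, "roll": 0},
])

```text
time: 15.0
tool_pos: [0.5599, 0.3294, 0.1256]
tcp_rot: [2.221, 2.221, 0.003]
wrist_force: [1.7, 1.0, 2.8]
width: 0.261
grip_force: 28.4
```

step_arm([
  {"fingers": 1, "dx": 0, "dy": 0.001, "dz": 0.0005, "roll": 0},
  {"fingers": 1, "dx": 0, "dy": 0.001, "dz": 0.001, "roll": 0},
  {"fingers": 0.35, "dx": 0, "dy": 0.001, "dz": 0.001, "roll": 0},
  {"fingers": 0.2, "dx": 0, "dy": 0.001, "dz": 0.001, "roll": 0},
  {"fingers": -0.2, "dx": 0, "dy": 0.001, "dz": 0.001, "roll": 0},
  {"fingers": -0.6, "dx": 0, "dy": 0.001, "dz": 0.001, "roll": 0},
  {"fingers": -1, "dx": 0, "dy": 0.001, "dz": 0.001, "roll": 0},
  {"fingers": -1, "dx": 0, "dy": 0.001, "dz": 0.001, "roll": 0},
])

```text
time: 16.0
tool_pos: [0.56, 0.329, 0.1238]
tcp_rot: [-2.221, -2.221, 0.0]
wrist_force: [-0.3, -0.4, 0.4]
width: 0.999
grip_force: 0.0
```

step_arm([
  {"fingers": -1, "dx": 0, "dy": 0, "dz": -0.02, "roll": 0},
  {"fingers": -1, "dx": 0, "dy": 0, "dz": -0.05, "roll": 0},
  {"fingers": -1, "dx": 0, "dy": 0, "dz": -0.09, "roll": 0},
  {"fingers": -1, "dx": 0, "dy": 0, "dz": -0.13, "roll": 0},
  {"fingers": -1, "dx": -0.04, "dy": -0.01, "dz": -0.14, "roll": 0},
  {"fingers": -1, "dx": -0.09, "dy": -0.02, "dz": -0.14, "roll": 0},
  {"fingers": -1, "dx": -0.14, "dy": -0.03, "dz": -0.14, "roll": 0},
  {"fingers": -1, "dx": -0.19, "dy": -0.04, "dz": -0.14, "roll": 0},
])

```text
time: 17.0
tool_pos: [0.5199, 0.1377, 0.2658]
tcp_rot: [2.22, 2.221, 0.003]
wrist_force: [0.5, -0.9, -0.1]
width: 1.0
grip_force: 0.0
```

step_arm([
  {"fingers": -1, "dx": -0.06, "dy": -0.01, "dz": 0, "roll": 0},
  {"fingers": -1, "dx": -0.12, "dy": -0.02, "dz": 0, "roll": 0},
  {"fingers": -1, "dx": -0.18, "dy": -0.03, "dz": 0, "roll": 0},
  {"fingers": -1, "dx": -0.24, "dy": -0.045, "dz": 0, "roll": 0},
  {"fingers": -1, "dx": -0.29, "dy": -0.06, "dz": 0, "roll": 0},
  {"fingers": -1, "dx": -0.323, "dy": -0.066, "dz": 0, "roll": 0},
  {"fingers": -1, "dx": -0.323, "dy": -0.066, "dz": 0, "roll": 0},
  {"fingers": -1, "dx": -0.323, "dy": -0.066, "dz": 0, "roll": 0},
])

```text
time: 18.0
tool_pos: [0.4543, -0.1837, 0.2648]
tcp_rot: [2.221, 2.22, 0.002]
wrist_force: [-0.2, 1.4, 1.0]
width: 0.998
grip_force: 0.0
```

```bash
python3 look.py wrist w6 .454,-.184,.15 .515,-.342,.096; python3 look.py side s6 .56,.328,.163 .652,0,.146; python3 -c "
import cv2,numpy as np
a=cv2.resize(cv2.imread('pics/s6.png')[90:290,220:380],None,fx=2,fy=2.1);b=cv2.resize(cv2.imread('pics/w6.png'),(480,420-60+60));a=cv2.resize(a,(320,420))
cv2.imwrite('pics/c6.png',np.hstack([b,a]))"
```

```text
18.0 [ 0.4543 -0.1837  0.2648] [2.221e+00 2.220e+00 2.000e-03] 0.9979464304478766 0.0
.454,-.184,.15 [280.  202.7]
.515,-.342,.096 [337.2 330.1]
18.05 [ 0.4543 -0.1833  0.2646] [2.220e+00 2.222e+00 1.000e-03] 0.998300815449323 0.0
.56,.328,.163 [265.1 105.2]
.652,0,.146 [339.9 174.5]
```

View pics/c6.png

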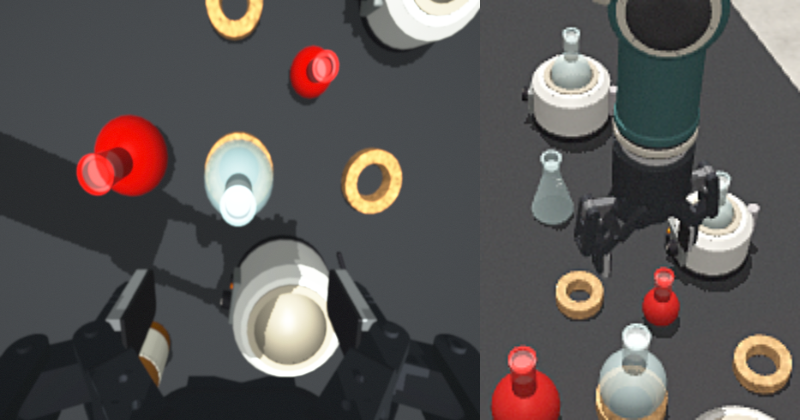

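f100 is seated: the lip is at (265.5,105.7), against a predicted (265.1,105.2). The f250 lip is at (278,204), against a predicted (280,203), so I shift −1.5 mm in x and −1.5 mm in y, descend and grip.

step_arm([
  {"fingers": -1, "dx": -0.0015, "dy": -0.0015, "dz": 0.04, "roll": 0},
  {"fingers": -1, "dx": -0.0015, "dy": -0.0015, "dz": 0.08, "roll": 0},
  {"fingers": -1, "dx": -0.0015, "dy": -0.0015, "dz": 0.12, "roll": 0},
  {"fingers": -1, "dx": -0.0015, "dy": -0.0015, "dz": 0.15, "roll": 0},
  {"fingers": -1, "dx": -0.0015, "dy": -0.0015, "dz": 0.163, "roll": 0},
  {"fingers": -0.3, "dx": -0.0015, "dy": -0.0015, "dz": 0.163, "roll": 0},
  {"fingers": 0.1, "dx": -0.0015, "dy": -0.0015, "dz": 0.163, "roll": 0},
  {"fingers": 1, "dx": -0.0015, "dy": -0.0015, "dz": 0.163, "roll": 0},
], squeeze=32)

```text
time: 19.1
tool_pos: [0.4537, -0.186, 0.1024]
tcp_rot: [2.219, 2.22, 0.001]
wrist_force: [-1.2, -0.3, -0.1]
width: 0.374
grip_force: 0.4
```

step_arm([
  {"fingers": 1, "dx": 0, "dy": 0, "dz": 0, "roll": 0},
  {"fingers": 1, "dx": 0, "dy": 0, "dz": 0, "roll": 0},
  {"fingers": 1, "dx": 0, "dy": 0, "dz": 0, "roll": 0},
  {"fingers": 1, "dx": 0, "dy": 0, "dz": 0, "roll": 0},
])

```text
time: 19.6
tool_pos: [0.4534, -0.186, 0.1018]
tcp_rot: [2.22, 2.22, 0.001]
wrist_force: [0.6, -0.0, 7.0]
width: 0.344
grip_force: 32.7
```

step_arm([
  {"fingers": 1, "dx": 0, "dy": 0, "dz": -0.01, "roll": 0},
  {"fingers": 1, "dx": 0, "dy": 0, "dz": -0.03, "roll": 0},
  {"fingers": 1, "dx": 0, "dy": 0, "dz": -0.055, "roll": 0},
  {"fingers": 1, "dx": 0, "dy": 0, "dz": -0.08, "roll": 0},
  {"fingers": 1, "dx": 0, "dy": 0, "dz": -0.105, "roll": 0},
  {"fingers": 1, "dx": -0.005, "dy": 0.002, "dz": -0.125, "roll": 0},
  {"fingers": 1, "dx": -0.02, "dy": 0.008, "dz": -0.133, "roll": 0},
  {"fingers": 1, "dx": -0.045, "dy": 0.018, "dz": -0.133, "roll": 0},
])

```text
time: 20.6
tool_pos: [0.4707, -0.2311, 0.2341]
tcp_rot: [2.22, 2.222, 0.0]
wrist_force: [0.4, 0.0, -1.6]
width: 0.344
grip_force: 32.3
```

step_arm([
  {"fingers": 1, "dx": -0.025, "dy": 0.01, "dz": 0, "roll": 0},
  {"fingers": 1, "dx": -0.05, "dy": 0.02, "dz": 0, "roll": 0},
  {"fingers": 1, "dx": -0.075, "dy": 0.03, "dz": 0, "roll": 0},
  {"fingers": 1, "dx": -0.1, "dy": 0.04, "dz": 0, "roll": 0},
  {"fingers": 1, "dx": -0.111, "dy": 0.044, "dz": 0, "roll": 0},
  {"fingers": 1, "dx": -0.111, "dy": 0.044, "dz": 0, "roll": 0},
  {"fingers": 1, "dx": -0.111, "dy": 0.044, "dz": 0, "roll": 0},
])

```text
time: 21.48
tool_pos: [0.5141, -0.3408, 0.2333]
tcp_rot: [-2.22, -2.221, -0.0]
wrist_force: [-0.8, 0.1, -0.7]
width: 0.345
grip_force: 32.2
```

```bash
python3 look.py wrist w7 .515,-.342,.096
```

```text
21.475 [ 0.5141 -0.3408  0.2333] [-2.22  -2.221 -0.   ] 0.3451468675582735 32.24659502506256
.515,-.342,.096 [281.9 196.4]
```

View pics/w7.png

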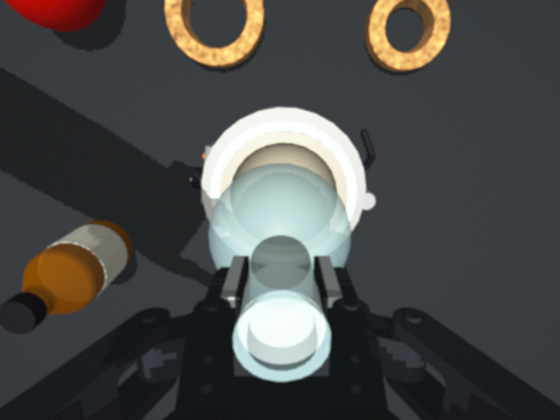

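The flask is upright over m250, and the housing centre column is about 284 against a predicted 282, so I shift +1.5 mm in x. Lowering.

step_arm([
  {"fingers": 1, "dx": 0, "dy": 0.0015, "dz": 0.02, "roll": 0},
  {"fingers": 1, "dx": 0, "dy": 0.0015, "dz": 0.04, "roll": 0},
  {"fingers": 1, "dx": 0, "dy": 0.0015, "dz": 0.055, "roll": 0},
  {"fingers": 1, "dx": 0, "dy": 0.0015, "dz": 0.065, "roll": 0},
  {"fingers": 1, "dx": 0, "dy": 0.0015, "dz": 0.073, "roll": 0},
  {"fingers": 1, "dx": 0, "dy": 0.0015, "dz": 0.078, "roll": 0},
  {"fingers": 1, "dx": 0, "dy": 0.0015, "dz": 0.08, "roll": 0},
  {"fingers": 1, "dx": 0, "dy": 0.0015, "dz": 0.08, "roll": 0},
])

```text
time: 22.52
tool_pos: [0.5162, -0.3417, 0.1541]
tcp_rot: [2.221, 2.221, 0.0]
wrist_force: [-0.3, 0.1, -1.8]
width: 0.343
grip_force: 32.3
```

step_arm([
  {"fingers": 1, "dx": 0, "dy": 0, "dz": 0.001, "roll": 0},
  {"fingers": 1, "dx": 0, "dy": 0, "dz": 0.002, "roll": 0},
  {"fingers": 1, "dx": 0, "dy": 0, "dz": 0.002, "roll": 0},
])

```text
time: 22.9
tool_pos: [0.516, -0.3415, 0.1518]
tcp_rot: [2.221, 2.221, -0.0]
wrist_force: [-0.6, 0.2, -2.2]
width: 0.342
grip_force: 32.3
```

step_arm([
  {"fingers": 1, "dx": 0, "dy": 0, "dz": 0.001, "roll": 0},
  {"fingers": 1, "dx": 0, "dy": 0, "dz": 0.002, "roll": 0},
  {"fingers": 1, "dx": 0, "dy": 0, "dz": 0.002, "roll": 0},
])

```text
time: 23.28
tool_pos: [0.5163, -0.3415, 0.15]
tcp_rot: [2.221, 2.221, 0.001]
wrist_force: [1.6, 0.5, -0.3]
width: 0.342
grip_force: 32.3
```

step_arm([
  {"fingers": 1, "dx": 0, "dy": 0.0005, "dz": 0.001, "roll": 0},
  {"fingers": 1, "dx": 0, "dy": 0.0005, "dz": 0.0015, "roll": 0},
  {"fingers": 1, "dx": 0, "dy": 0.0005, "dz": 0.0015, "roll": 0},
])

```text
time: 23.65
tool_pos: [0.5168, -0.3414, 0.1495]
tcp_rot: [2.221, 2.221, 0.001]
wrist_force: [-0.7, 2.3, 5.4]
width: 0.343
grip_force: 33.2
```

step_arm([
  {"fingers": 1, "dx": 0.001, "dy": 0, "dz": 0.0, "roll": 0},
  {"fingers": 1, "dx": 0.001, "dy": 0, "dz": 0.0005, "roll": 0},
  {"fingers": 0.2, "dx": 0.001, "dy": 0, "dz": 0.0005, "roll": 0},
  {"fingers": 0.0, "dx": 0.001, "dy": 0, "dz": 0.0005, "roll": 0},
  {"fingers": -0.3, "dx": 0.001, "dy": 0, "dz": 0.0005, "roll": 0},
  {"fingers": -0.7, "dx": 0.001, "dy": 0, "dz": 0.0005, "roll": 0},
  {"fingers": -1, "dx": 0.001, "dy": 0, "dz": 0.0005, "roll": 0},
  {"fingers": -1, "dx": 0.001, "dy": 0, "dz": 0.0005, "roll": 0},
])

```text
time: 24.65
tool_pos: [0.5165, -0.3405, 0.1477]
tcp_rot: [-2.221, -2.221, -0.0]
wrist_force: [0.9, 0.1, -1.4]
width: 0.999
grip_force: 0.0
```

step_arm([
  {"fingers": -1, "dx": 0, "dy": 0, "dz": -0.02, "roll": 0},
  {"fingers": -1, "dx": 0, "dy": 0, "dz": -0.05, "roll": 0},
  {"fingers": -1, "dx": 0, "dy": 0, "dz": -0.09, "roll": 0},
  {"fingers": -1, "dx": 0, "dy": 0, "dz": -0.13, "roll": 0},
  {"fingers": -1, "dx": 0.05, "dy": 0.0, "dz": -0.15, "roll": 0},
  {"fingers": -1, "dx": 0.1, "dy": 0.0, "dz": -0.15, "roll": 0},
  {"fingers": -1, "dx": 0.13, "dy": 0.0, "dz": -0.15, "roll": 0},
  {"fingers": -1, "dx": 0.13, "dy": 0.0, "dz": -0.15, "roll": 0},
])

```text
time: 25.65
tool_pos: [0.5169, -0.2089, 0.2999]
tcp_rot: [2.217, 2.223, 0.002]
wrist_force: [1.2, 0.1, 1.0]
width: 0.998
grip_force: 0.0
```

```bash
python3 look.py side s8 .515,-.342,.196 .652,0,.146 .56,.328,.163 .646,.178,.135 .466,.152,.105; python3 look.py scene c8 .515,-.342,.196; python3 -c "
import cv2
cv2.imwrite('pics/s8c.png',cv2.resize(cv2.imread('pics/s8.png')[90:390,160:410],None,fx=2,fy=2,interpolation=2))"
```

```text
25.65 [ 0.5169 -0.2089  0.2999] [2.217e+00 2.223e+00 2.000e-03] 0.9982766852526365 0.0
.515,-.342,.196 [357.1 285.9]
.652,0,.146 [339.9 174.5]
.56,.328,.163 [265.1 105.2]
.646,.178,.135 [310.5 136.7]
.466,.152,.105 [255.5 165. ]
25.7 [ 0.5169 -0.2101  0.2996] [2.218e+00 2.222e+00 1.000e-03] 0.9984738619848796 0.0
.515,-.342,.196 [186.8 122.4]
```

View pics/s8c.png

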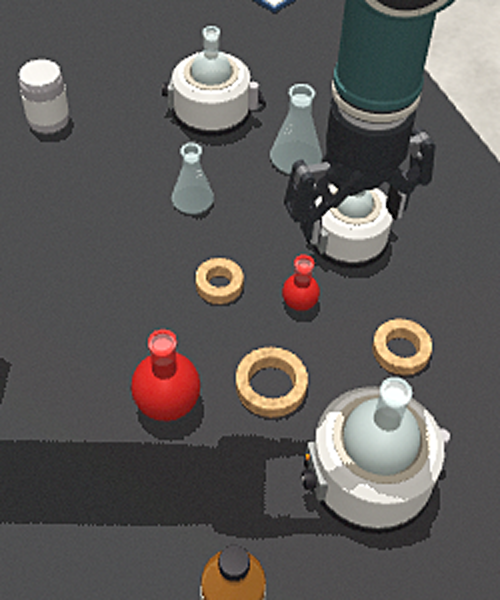

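All three flasks look seated and the bystanders are in place. The f250 lip is at (358.5,283.5), against a predicted (357,286), so I check it with an overlay of the expected seated outline.

```bash
python3 - <<'E'
from h import *
out=[]
for n,f,h in(("side","s8",(45,)),("scene","c8",(45,))):
    c=calibration(n);p=cv2.imread(f"pics/{f}.png");S=7
    b=np.array([.515,-.342,.098]);u,v=w2px(c,b+[0,0,.04]).astype(int)
    x0,y0=u-28,v-42;I=cv2.resize(p[y0:y0+84,x0:x0+56],None,fx=S,fy=S,interpolation=cv2.INTER_CUBIC)
    def draw(P,col):
        q=np.array([(w2px(c,x)-[x0,y0]+.5)*S for x in P]).astype(int);cv2.polylines(I,[q],True,col,1)
    t=np.linspace(0,2*np.pi,60)
    C=np.linalg.inv(c["world_to_cam"])[:3,3];w=(C-b)/np.linalg.norm(C-b)
    e1=np.cross(w,[0,0,1]);e1/=np.linalg.norm(e1);e2=np.cross(w,e1)
    draw([b+.0425*(np.cos(a)*e1+np.sin(a)*e2) for a in t],(0,0,255))
    draw([b+[.0165*np.cos(a),.0165*np.sin(a),.098] for a in t],(0,255,0))
    draw([[b[0]+.0455*np.cos(a),b[1]+.0455*np.sin(a),.096] for a in t],(255,0,0))
    out.append(I)
cv2.imwrite("pics/ov.png",np.hstack(out))
E
```

```text
(no output)
```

View pics/ov.png

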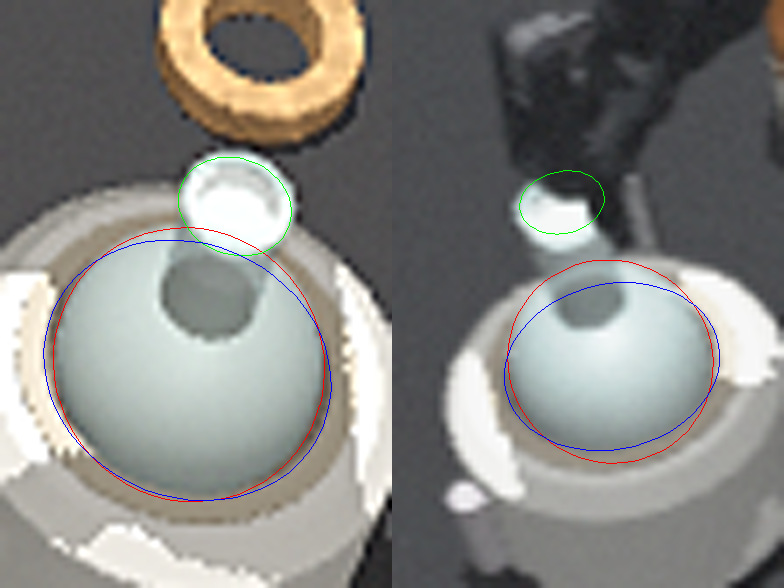

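The ball and lip match the seated outline within about 1 px in both views, so f250 is home and upright. The gripper is clear of everything. Handing in.

```bash
python3 -c "
from workcell import *
print(finish_job())"
```

```text
the job is handed in; nothing more can be done
None
```

All three round-bottom flasks are released and upright in their own mantles, each within about 1–2 px of its seated position in the camera views; the bystanders look undisturbed, and I handed the job in at about 26 s of the 88 s allowed (no verdict came back).

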